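# Zero the incense mill's burrs and back off two turns

## Robot

A 6-joint arm with a two-finger parallel gripper is mounted at the origin on the work surface. World frame = base frame: x ahead of the robot, y to its left, z up, the work surface at z = 0. Lengths are in m, angles in rad, forces in N, time in s.
With the tool pointing down it reaches from about 0.3 to 0.775 m from the base axis. Payload 14.6 kg.
Tool frame: the origin (TCP) lies on the centre line of the jaws, within the pads' length; the fingertips stand 19 mm ahead of it and the grasp point (between the pads) is the TCP; z points along the fingers, y is the direction in which the jaws open and shut (so a half turn about z gives the same grasp; the last joint's range is limited). The gripper opens to 94 mm and grips with 3 to 60 N. Pads are 16 mm wide; open, the fingers measure 119 mm over their backs; the gripper's body (75 mm by 177 mm) begins 78 mm behind the grasp point.
Start: joints at [-1.277, 0.3, 1.521, -0, 1.321, -0.067], TCP at [0.194, -0.515, 0.224] pointing down, gripper open.
Joint ranges: [-3.03, 3.03], [-0.79, 2.21], [0.23, 2.52], [-1.04, 4.18], [0, 3.07], [-2.55, 2.55]. Speed limits (rad/s): [2.22, 2.22, 2.57, 3.14, 3.14, 3.14].

## Interface

Orientations are given as [roll, pitch, yaw] about the fixed x, y, z axes, in that order (R = Rz(yaw) Ry(pitch) Rx(roll)).
In Python, from station import ctrl gives the robot as it stands. The module is installed in compiled form; this text tells all that it offers.
- The arm moves only by the shell command python3 -m creep 'ROWS' [FORCE]. ROWS is a JSON object of lists of equal length, an entry for each row: "translation": the shift along the world's x, y, z in mm, a list of three; "yaw": the turn about the world's z in rad; "gripper": the closure in counts, from 0 (fully open) to 255 (shut). A call has 1 to 5 rows; each row is the pose to reach, as a shift and turn from the pose measured when the call began; what a row does not reach only later rows make up. A row lasts 1/12 s, in which the tool goes at most 41.7 mm and 7.16 degrees, less where a joint would pass 70% of its speed; a pose out of reach is approached as far as the arm can. A call with a gripper value outside its range is refused whole. The fingers move at their own pace and stop on an object; FORCE is the grip in N (left out, the last holds). Time passes only in rows, so rows that repeat a pose let the fingers close. It gives the time, the measured TCP pose, the force and the opening at its end, in the units of the state.
- ctrl.get_obs(): the state, without advancing time (a new reading comes with each control period).
- ctrl.camera(name): name is "scene" or "top" or "wrist"; returns a dict with "pixels" (420x560x3 uint8, red, green, blue), "depth" (420x560 float32, m along the optical axis (not along the pixel's ray), 0 where there is no reading), "fx", "fy", "cx", "cy" (pixels), "R" (3x3) and "t" (3): a world point X has camera coordinates R X + t; the wrist camera has in their place "tool_from_camera" (4x4, takes a point from camera to tool coordinates, whose origin is the TCP and whose axes are the flange's). Camera axes: x right, y down, z forward; pixel columns grow to the right and rows downward; lengths in m; the calibration is good to about 2 mm. A picture is of the moment at which its call begins: read the wrist's pose just before it.
- ctrl.hand_in(): hands the job in, once; it reports no verdict.
The state is a dict: "time_s": time; "qpos": joint angles; "joint_vel": joint speeds; "tau": joint torques, N m; "ee_pos": TCP position; "eef_rot": TCP orientation; "force": force on the tool from outside, world axes, zero at the start; "moment": the same for the moment, N m; "grip_width": finger opening in m.
Only numpy, scipy, OpenCV 4.12 (cv2) and the standard library are available. Lean on these libraries where they do the work, as an engineer would, in place of code of your own. Each camera call takes 0.05 s, during which the arm holds its last target. There are 200 camera calls.

## Task

Set the grinding gap of the bench mill: first throw the lock lever over, away from its present notch, into the notch at the other end of its quadrant and leave it there. Then take the upright handle on the handwheel, turn the wheel clockwise (seen from above) until it comes up against its stop, rest there a moment, and back it off counter-clockwise exactly two full turns. Finish still gripping that handle firmly and keeping the wheel still, with the bowl and the two pots left undisturbed.

Things in the scene. Friction and masses are not known exactly. Their poses are not given: they have to be found in the camera images.
- mill: Bench burr mill, fixed to the table: grey base plate 190 x 335 mm, round aluminium housing 128 mm across, steel feed funnel (rim 90 mm across, 138 mm above the table) on its +y side, lever on its -y side. Origin on the table under the handwheel's axis; z up, its x and y are the directions used below (yaw within 0.3 of the world's).
- wheel_axis (a point): Point on the handwheel's vertical axis, 188 mm above the table, at the height of the handle's middle.
- adjust_wheel (a joint): Angle of the dark steel handwheel in rad: 0 = closed against the stop, grows counter-clockwise seen from above, to 18.85 (three turns, the other stop). It is between 1.5 and 6.4 at the start, stays where it is left, and needs about 0.1 N m (2 N at the handle). Rim 115 mm across, 12 to 15 mm thick at 150 mm above the table, hub and three spokes no higher than 165 mm. At angle 0 the handle stands in the mill's +x direction from the axis.
- crank_handle: Upright dark wooden handle on the wheel rim, a cylinder 22 mm in diameter and 56 mm tall (160 to 216 mm above the table), 50 mm from the wheel's axis. It revolves freely on its own upright pin, so a gripper can hold it without turning while the wheel goes round. Origin at its centre, half-way up.
- lock_lever (a joint): Angle of the lock lever in rad: 0 = in the notch nearest the robot (where it starts), leaning 0.5 rad to the mill's -x; 1.0 = in the other notch, leaning 0.5 rad to +x. It swings about the mill's y axis. An over-centre spring snaps it into the nearer notch from either side of half-way (0.5); pushing it out takes about 3 N at the knob. The notches are its end stops.
- lever_knob (a point): Centre of the black ball knob, 30 mm in diameter, on the end of the 10 mm steel lever; 95 mm from the pivot, about 133 mm above the table in either notch and 145 mm half-way.
- lever_pivot (a point): The lever's pivot, 50 mm above the table, 15 mm in mill +x and 170 mm in mill -y from the wheel's axis. The steel quadrant with the two notches stands 14 to 20 mm to the mill's +y of the lever and reaches 64 mm from the pivot.
- pot_a_mid (a point): Middle of a lidded pot with brown contents, 67 mm across and 46 mm tall, loose, on the robot's side of the mill. Leave alone.
- pot_b_mid (a point): Middle of the same kind of pot on the far side of the mill. Leave alone.
- bowl_mid (a point): Middle of a white bowl, 116 mm across and 55 mm tall, loose, to the left of the mill. Leave alone.

How it is judged:
On the way, in this order (a step that is already met when the one before it is completed fails the run):
1. the lock lever has been thrown into the other notch (value of joint lock_lever above 0.9 rad), for 0.3 s.
2. the wheel has been closed against its stop (value of joint adjust_wheel below 0.06 rad and value of joint lock_lever above 0.9 rad), for 0.2 s.
At the end, for the whole second after the job is handed in: The program ends holding: the wheel stands two turns (12.57 rad, within 0.15 rad) from its stop and is still (under 0.05 rad/s), the fingers grip the handle (over 5 N, grasp point within 35 mm of the handle's centre), and the lock lever is in the other notch (over 0.9 rad) (value of joint adjust_wheel between 12.416 and 12.716 rad and velocity of joint adjust_wheel between -0.05 and 0.05 rad/s and value of joint lock_lever above 0.9 rad and contact force between the fingers and crank_handle above 5 N and distance between the grasp point and crank_handle below 0.035 m); the arm keeps its last pose, push and grip.
It fails at once if the wheel was turned before the lock lever was thrown over (value of joint lock_lever below 0.5 rad and distance of crank_handle from where it was at the start of the episode above 0.02 m).
It fails at once if a pot was disturbed (moved over 25 mm or tipped) (distance of pot_a_mid from where it was at the start of the episode above 0.025 m or angle between pot_a_mid's own z axis and vertical above 0.4 rad).
It fails at once if a pot was disturbed (moved over 25 mm or tipped) (distance of pot_b_mid from where it was at the start of the episode above 0.025 m or angle between pot_b_mid's own z axis and vertical above 0.4 rad).
It fails at once if the bowl was disturbed (moved over 25 mm or tipped) (distance of bowl_mid from where it was at the start of the episode above 0.025 m or angle between bowl_mid's own z axis and vertical above 0.4 rad).
It also fails if it takes over 72 s, if anything falls off the work surface, if the arm or the gripper's body presses on something with over 40 N, if the wrist force passes 120 N, or if a joint passes its speed limit or range.

## Working session

There is one attempt and no reset: what is moved stays moved. The work goes in short steps, Python scripts to look and compute and a shell command to move; the robot and the scene stay as the last step left them, time stands still between calls to the robot, and variables do not carry over. Pictures are saved under pics/ and viewed, about 8 in all and at most 12, crops included, and the job is handed in when it is done.

```bash
mkdir -p pics; python3 - <<'E'
from station import ctrl
import cv2,numpy as np
print(ctrl.get_obs())
for n in("scene","top"):
    c=ctrl.camera(n); cv2.imwrite(f"pics/{n}0.png",c["pixels"][:,:,::-1]); np.savez(f"{n}0.npz",**c); print(n,c["R"],c["t"],c["fx"])
E
```

```text
{'time_s': 0.0, 'qpos': array([-1.27659752e+00,  3.00496678e-01,  1.52157551e+00,  2.36528065e-05,
        1.32069359e+00, -6.65780838e-02]), 'joint_vel': array([ 0.00101892, -0.00069929, -0.00042216, -0.00099645,  0.00022716,
       -0.00018752]), 'tau': array([-2.01656170e-03, -5.31809127e+01, -3.52739024e+01,  7.07202265e-02,
        2.44248135e-02, -4.16735941e-05]), 'ee_pos': array([ 0.19409577, -0.5143601 ,  0.22387464]), 'eef_rot': array([-3.14042366e+00, -1.00905741e-04,  3.60770967e-01]), 'force': array([-0.06889619,  0.03159418,  0.25276331]), 'moment': array([-0.01687523,  0.00373202,  0.0252805 ]), 'grip_width': 0.0942793385097526}
scene [[-0.36031033  0.93283068 -0.00183928]
 [ 0.48475546  0.18555381 -0.85474085]
 [-0.79698721 -0.30886356 -0.51905172]] [ 0.02923739 -0.18587419  1.50238157] 428.61007072904664
top [[-0.01310484 -0.99921778  0.03731086]
 [-0.98206155  0.00584235 -0.18847009]
 [ 0.18810469 -0.03911143 -0.98136992]] [0.15793068 0.58335597 0.89051683] 481.1112508473114
```

View pics/top0.png

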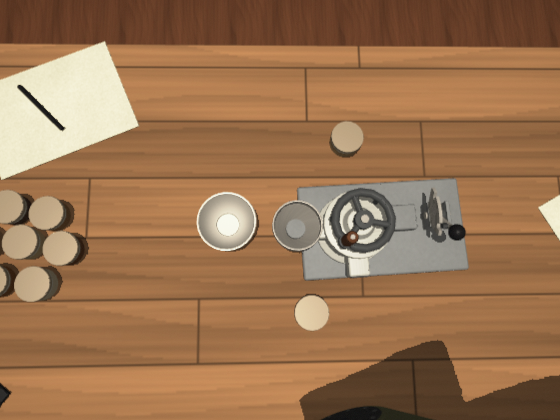

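View pics/scene0.png

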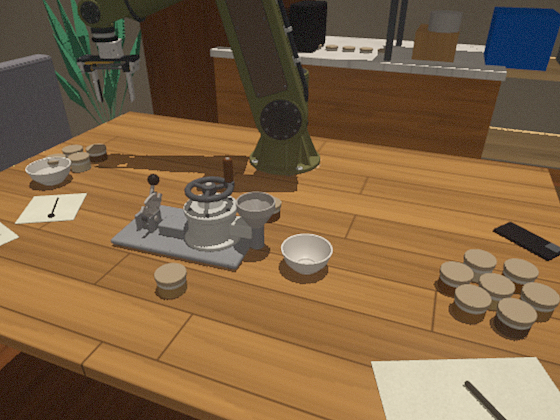

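The top view is x up, y left. It shows the wheel at about (363,220), the handle top near (348,240), the knob at (457,232), the funnel at (297,226), the bowl at (227,222) and the pots at (347,137) and (312,313). The scene view agrees with this layout.

```bash
cat > h.py <<'E'
import numpy as np,cv2
def ray(c,u,v,z):
    d=np.array([(u-c["cx"])/c["fx"],(v-c["cy"])/c["fy"],1]); R,t=c["R"],c["t"]
    o=-R.T@t; w=R.T@d; s=(z-o[2])/w[2]; return o+s*w
def cloud(c):
    v,u=np.mgrid[:420,:560]; Z=c["depth"]
    P=np.stack([(u-c["cx"])/c["fx"]*Z,(v-c["cy"])/c["fy"]*Z,Z],-1)
    return (P-c["t"])@c["R"]
E
python3 - <<'E'
from h import *
c=np.load("top0.npz"); P=cloud(c); px=c["pixels"].astype(int)
for n,u,v,z in[("wheel",363,220,.152),("knob",457,232,.133),("funnel",297,226,.138),("bowl",227,222,.055),("potf",347,137,.046),("potn",312,313,.046)]:
    print(n,ray(c,u,v,z).round(4),P[v,u].round(4))
x,y,z=P[...,0],P[...,1],P[...,2]
m=(c["depth"]>0)
v,u=np.mgrid[:420,:560]; roi=(u>320)&(u<405)&(v>180)&(v<265)&m
rim=roi&(z>.142)&(z<.156); Q=P[rim]
(cx,cy),r=cv2.minEnclosingCircle(Q[:,:2].astype(np.float32)); print("rim",cx,cy,r,len(Q))
h=roi&(z>.175); print("handle",h.sum(),P[h].mean(0),P[h].min(0),P[h].max(0)); t=roi&(z>.21); print("top",t.sum(),P[t].mean(0))
k=m&(u>440)&(u<475)&(v>215)&(v<250)&(z>.115); print("knob",k.sum(),P[k].mean(0),P[k].min(0),P[k].max(0))
# base plate orientation
b=m&(u>280)&(u<490)&(v>165)&(v<300)&(px.max(-1)-px.min(-1)<25)&(px.mean(-1)>60)&(z<.03)&(z>.003)
print("base",b.sum(),np.median(z[b]),cv2.minAreaRect(P[b][:,:2].astype(np.float32)))
f=m&(abs(u-297)<30)&(abs(v-226)<30)&(z>.125)&(z<.145);print("funnel",cv2.minEnclosingCircle(P[f][:,:2].astype(np.float32)))
E
```

```text
wheel [0.5331 0.0074 0.152 ] [0.5316 0.0096 0.1618]
knob [ 0.513  -0.1656  0.133 ] [ 0.5114 -0.1601  0.146 ]
funnel [0.5254 0.1222 0.138 ] [0.5321 0.1184 0.0903]
bowl [0.5459 0.2509 0.055 ] [0.5537 0.2544 0.0027]
potf [0.7204 0.0089 0.046 ] [0.7205 0.0089 0.0458]
potn [0.3718 0.0898 0.046 ] [0.3716 0.0893 0.0415]
rim 0.5313307642936707 0.009031908586621284 0.06000547856092453 1187
handle 190 [0.49471092 0.04284134 0.20819059] [0.48551117 0.02948529 0.17622082] [0.50654417 0.05096522 0.21872698]
top 128 [0.4959876  0.0412105  0.21450419]
knob 231 [ 0.51168837 -0.16050104  0.14150388] [ 0.49795404 -0.1767053   0.11632162] [ 0.52729138 -0.14852088  0.15041609]
base 7598 0.018971285479674298 ((0.537977933883667, -0.06040474772453308), (0.1886610984802246, 0.3346088230609894), 3.1809279918670654)
funnel ((0.5273669958114624, 0.12195346504449844), 0.04503084346652031)
```

```bash
python3 -m creep '{"translation":[[24,33,0],[48,66,0],[72,99,0],[96,132,0],[120,165,0]],"yaw":[-0.06,-0.12,-0.18,-0.24,-0.31],"gripper":[255,255,255,255,255]}' 20
python3 -m creep '{"translation":[[24,33,0],[48,66,0],[72,99,0],[96,132,0],[120,165,0]],"yaw":[0,0,0,0,0],"gripper":[255,255,255,255,255]}'
```

```text
time_s: 0.52
ee_pos: [0.3147, -0.3476, 0.2238]
eef_rot: [-3.14, 0.0, 0.048]
force: [0.9, -0.2, 0.3]
grip_width: 0.0643
time_s: 0.93
ee_pos: [0.4353, -0.1806, 0.2237]
eef_rot: [-3.14, 0.0, 0.047]
force: [1.5, -0.2, 0.4]
grip_width: 0.0308
```

```bash
python3 -m creep '{"translation":[[16,18,-30],[16,18,-60],[16,18,-84],[16,18,-84],[16,18,-84]],"yaw":[0,0,0,0,0],"gripper":[255,255,255,255,255]}'
python3 -m creep '{"translation":[[10,0,0],[20,0,0],[30,0,0],[40,0,0],[40,0,0]],"yaw":[0,0,0,0,0],"gripper":[255,255,255,255,255]}'
```

```text
time_s: 1.35
ee_pos: [0.451, -0.1625, 0.1395]
eef_rot: [-3.139, 0.002, 0.048]
force: [0.3, 0.4, 0.5]
grip_width: 0.0007
time_s: 1.77
ee_pos: [0.4923, -0.1632, 0.1415]
eef_rot: [-3.14, 0.0, 0.047]
force: [-1.7, -0.6, -1.7]
grip_width: 0.0007
```

```bash
python3 -m creep '{"translation":[[15,1,2],[30,2,2],[45,3,2],[60,3,2],[72,3,2]],"yaw":[0,0,0,0,0],"gripper":[255,255,255,255,255]}'
python3 -m creep '{"translation":[[5,0,0],[8,0,0],[8,0,0],[8,0,0],[8,0,0]],"yaw":[0,0,0,0,0],"gripper":[255,255,255,255,255]}'
python3 - <<'E'
from station import ctrl
import cv2,numpy as np
c=ctrl.camera("scene");cv2.imwrite("pics/s1.png",cv2.resize(c["pixels"][140:300,80:340,::-1],None,fx=3,fy=3))
E
```

```text
time_s: 2.18
ee_pos: [0.5653, -0.1607, 0.1453]
eef_rot: [-3.141, -0.002, 0.047]
force: [-0.4, -0.7, 0.2]
grip_width: 0.0003
time_s: 2.6
ee_pos: [0.5728, -0.1608, 0.1456]
eef_rot: [-3.141, -0.002, 0.046]
force: [0.7, -0.3, 0.5]
grip_width: 0.0005
```

View pics/s1.png

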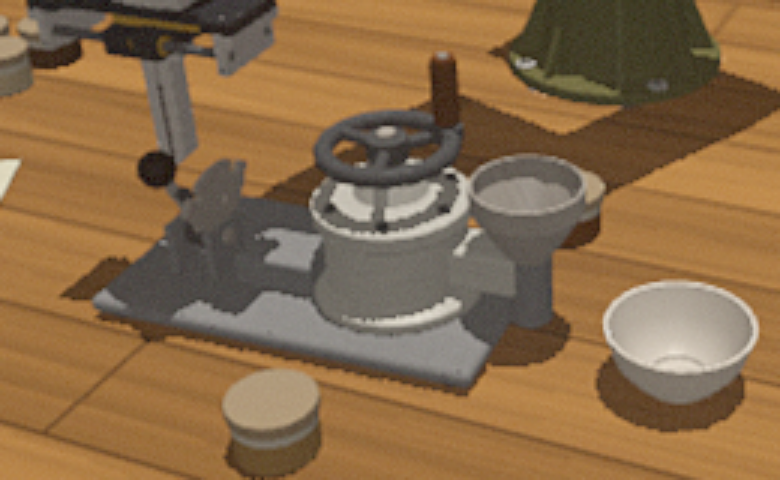

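```bash
python3 -m creep '{"translation":[[-5,0,0],[-8,0,30],[-8,0,70],[-8,0,114],[-8,0,114]],"yaw":[0,0,0,0,0],"gripper":[255,255,255,255,0]}'
python3 -m creep '{"translation":[[-14,40,0],[-28,80,0],[-42,120,0],[-56,160,0],[-70,200,0]],"yaw":[0,0,0,0,0],"gripper":[0,0,0,0,0]}'
python3 - <<'E'
from station import ctrl
from h import *
for n,(u,v) in(("scene",(132,196)),):
    c=ctrl.camera(n);P=cloud(c);print(P[v-2:v+3:2,u-2:u+3:2].reshape(-1,3).round(3))
o=ctrl.get_obs();print(o["ee_pos"],o["eef_rot"])
c=ctrl.camera("wrist");cv2.imwrite("pics/w1.png",c["pixels"][:,:,::-1]);print(c["tool_from_camera"].round(3),c["fx"])
E
```

```text
time_s: 3.07
ee_pos: [0.566, -0.1613, 0.2678]
eef_rot: [3.138, -0.012, 0.046]
force: [0.3, 0.8, 1.6]
grip_width: 0.0042
time_s: 3.48
ee_pos: [0.4956, 0.0368, 0.2677]
eef_rot: [3.138, -0.013, 0.046]
force: [0.9, 0.7, -0.5]
grip_width: 0.0372
[[ 0.609 -0.157  0.145]
 [ 0.608 -0.152  0.146]
 [ 0.606 -0.149  0.145]
 [ 0.611 -0.157  0.141]
 [ 0.611 -0.151  0.142]
 [ 0.608 -0.148  0.141]
 [ 0.613 -0.156  0.137]
 [ 0.612 -0.151  0.137]
 [ 0.608 -0.149  0.136]]
[0.49392101 0.04214469 0.26798848] [ 3.13936664 -0.01272592  0.04934259]
[[-0.001 -0.963 -0.27   0.079]
 [ 1.    -0.001  0.    -0.   ]
 [-0.    -0.27   0.963 -0.16 ]
 [ 0.     0.     0.     1.   ]] 297.20952206123775
```

View pics/w1.png

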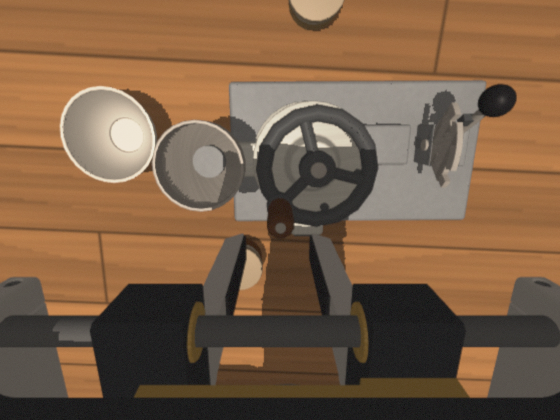

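The lever knob is at about (497,100) and leans to +x. Its depth-measured centre is near (0.60,-0.155,0.14), so the lever has been thrown. The handle top at (280,228) lies centred between the fingers, about 3–6 mm ahead in x.

```bash
python3 -m creep '{"translation":[[3,0,0],[3,0,-15],[3,0,-40],[3,0,-75],[3,0,-75]],"yaw":[0,0,0,0,0],"gripper":[0,0,0,0,0]}'
python3 -m creep '{"translation":[[0,0,0],[0,0,0],[0,0,0],[0,0,0],[0,0,0]],"yaw":[0,0,0,0,0],"gripper":[255,255,255,255,255]}' 30
python3 -m creep '{"translation":[[0,0,0],[0,0,0],[0,0,0],[0,0,0],[0,0,0]],"yaw":[0,0,0,0,0],"gripper":[255,255,255,255,255]}' 30
```

```text
time_s: 4.0
ee_pos: [0.4961, 0.0383, 0.1877]
eef_rot: [3.139, -0.005, 0.05]
force: [-0.9, -0.2, -1.6]
grip_width: 0.0786
time_s: 4.42
ee_pos: [0.4966, 0.0382, 0.1888]
eef_rot: [3.139, -0.007, 0.05]
force: [-0.7, -0.2, 0.0]
grip_width: 0.052
time_s: 4.83
ee_pos: [0.4966, 0.0384, 0.1889]
eef_rot: [3.139, -0.007, 0.05]
force: [-1.0, 2.3, 2.8]
grip_width: 0.0213
```

```bash
python3 -m creep '{"translation":[[9.6,8.8,0],[21.2,14.8,0],[34,17.7,0],[47,17.1,0],[47,17.1,0]],"yaw":[0,0,0,0,0],"gripper":[255,255,255,255,255]}' 30
python3 - <<'E'
from station import ctrl
from h import *
print(ctrl.get_obs()["force"])
c=ctrl.camera("top");P=cloud(c);cv2.imwrite("pics/t2.png",cv2.resize(c["pixels"][130:310,250:490,::-1],None,fx=3,fy=3))
E
```

```text
time_s: 5.25
ee_pos: [0.5451, 0.056, 0.1889]
eef_rot: [3.14, -0.008, 0.05]
force: [3.0, 6.0, 3.9]
grip_width: 0.0212
[3.01602391 5.98767761 3.90274999]
```

View pics/t2.png

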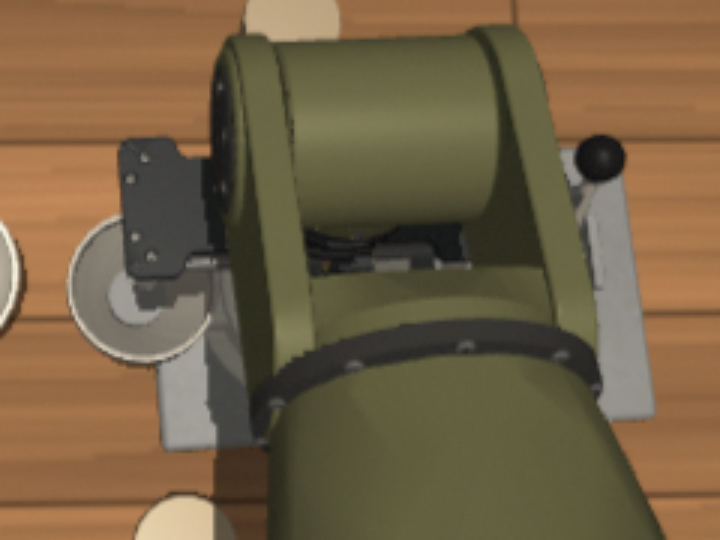

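The top view is blocked by the arm, but the knob is visible at crop (600,157), so the lever is still over. Forces are small. I'll carry on clockwise.

```bash
python3 -m creep '{"translation":[[12,-2.2,0],[23,-9.2,0],[31.9,-18.8,0],[37.9,-30.4,0],[37.9,-30.4,0]],"yaw":[0,0,0,0,0],"gripper":[255,255,255,255,255]}' 30
python3 -m creep '{"translation":[[1,-4,0],[1.6,-7,0],[2,-10,0],[2,-10,0],[2,-10,0]],"yaw":[0,0,0,0,0],"gripper":[255,255,255,255,255]}' 30
```

```text
time_s: 5.72
ee_pos: [0.5826, 0.0238, 0.1889]
eef_rot: [3.139, -0.007, 0.048]
force: [-1.2, -2.4, 1.8]
grip_width: 0.0216
time_s: 6.13
ee_pos: [0.5849, 0.0134, 0.189]
eef_rot: [3.139, -0.009, 0.048]
force: [5.2, -1.8, -1.3]
grip_width: 0.0212
```

```bash
python3 -m creep '{"translation":[[0,-1,0],[0,-2,0],[0,-2,0]],"yaw":[0,0,0],"gripper":[255,255,255]}' 30
python3 -m creep '{"translation":[[0,-1,0],[0,-2,0],[0,-2,0]],"yaw":[0,0,0],"gripper":[255,255,255]}' 30
python3 -m creep '{"translation":[[0,-1,0],[0,-2,0],[0,-2,0]],"yaw":[0,0,0],"gripper":[255,255,255]}' 30
```

```text
time_s: 6.38
ee_pos: [0.5851, 0.0115, 0.189]
eef_rot: [3.139, -0.01, 0.049]
force: [5.9, 1.3, -1.1]
grip_width: 0.0214
time_s: 6.63
ee_pos: [0.5853, 0.0097, 0.189]
eef_rot: [3.139, -0.011, 0.049]
force: [6.0, 4.0, -1.1]
grip_width: 0.0215
time_s: 6.88
ee_pos: [0.5853, 0.0096, 0.189]
eef_rot: [-3.14, -0.011, 0.05]
force: [4.3, 14.3, -1.0]
grip_width: 0.0213
```

```bash
python3 -m creep '{"translation":[[0,-2,0],[0,-3,0],[0,-3,0],[0,-3,0],[0,-3,0]],"yaw":[0,0,0,0,0],"gripper":[255,255,255,255,255]}' 30
python3 -m creep '{"translation":[[0,-1,0],[0,-1,0],[0,-1,0],[0,-1,0],[0,-1,0]],"yaw":[0,0,0,0,0],"gripper":[255,255,255,255,255]}' 30
python3 - <<'E'
from station import ctrl
from h import *
o=ctrl.get_obs();print(o["ee_pos"],o["eef_rot"],o["force"])
c=ctrl.camera("wrist");cv2.imwrite("pics/w2.png",c["pixels"][:,:,::-1])
E
```

```text
time_s: 7.3
ee_pos: [0.5853, 0.0095, 0.189]
eef_rot: [-3.136, -0.012, 0.052]
force: [4.1, 21.9, -0.6]
grip_width: 0.0212
time_s: 7.72
ee_pos: [0.5853, 0.0097, 0.189]
eef_rot: [-3.134, -0.012, 0.053]
force: [4.4, 9.0, -0.6]
grip_width: 0.0216
[0.58529915 0.00968198 0.18898784] [-3.13429043 -0.01246514  0.05250793] [ 4.41221897  8.98852995 -0.64375195]
```

View pics/w2.png

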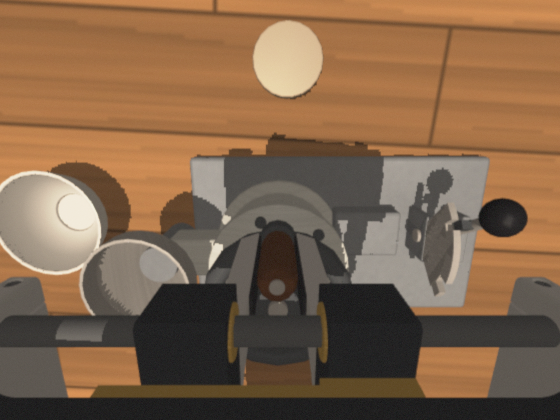

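The wheel is up against its stop: y stays at 9.6–9.7 mm while the force rises to 22 N. The handle is at (277,265) on the +x side, and the knob at (502,218) is still over. Next I'll print the counter-clockwise waypoint table.

```bash
cat > nxt.py <<'E'
import sys,numpy as np
from station import ctrl
# rows for 60 deg segments starting at given angle(s), first corrected from the measured pose
C=np.array([536,7.5]); p=ctrl.get_obs()["ee_pos"][:2]*1000
f=lambda d:C+50*np.array([np.cos(np.radians(d)),np.sin(np.radians(d))])
for i,s in enumerate(map(int,sys.argv[1:])):
    b=p if i==0 else f(s)
    print(s,[(f(s+k)-b).round(1).tolist()+[0] for k in(15,30,45,60)])
E
python3 nxt.py 3 63 123
```

```text
3 [[-1.7, 13.3, 0], [-7.4, 25.0, 0], [-15.8, 35.0, 0], [-26.6, 42.4, 0]]
63 [[-12.3, 4.4, 0], [-25.3, 5.4, 0], [-38.2, 3.0, 0], [-49.9, -2.6, 0]]
123 [[-9.9, -8.5, 0], [-17.3, -19.2, 0], [-21.7, -31.5, 0], [-22.7, -44.6, 0]]
```

```bash
python3 -m creep '{"translation":[[-1.7,13.3,0],[-7.4,25,0],[-15.8,35,0],[-26.6,42.4,0],[-26.6,42.4,0]],"yaw":[0,0,0,0,0],"gripper":[255,255,255,255,255]}' 30
python3 -m creep '{"translation":[[-12.3,4.4,0],[-25.3,5.4,0],[-38.2,3,0],[-49.9,-2.6,0],[-49.9,-2.6,0]],"yaw":[0,0,0,0,0],"gripper":[255,255,255,255,255]}' 30
python3 nxt.py 123 183
```

```text
time_s: 8.18
ee_pos: [0.5565, 0.0525, 0.189]
eef_rot: [-3.136, -0.01, 0.054]
force: [-4.8, -5.0, -1.1]
grip_width: 0.0213
time_s: 8.6
ee_pos: [0.5058, 0.0476, 0.189]
eef_rot: [-3.14, -0.012, 0.053]
force: [9.0, -14.8, -7.6]
grip_width: 0.0212
123 [[-7.0, -6.7, 0], [-14.4, -17.4, 0], [-18.7, -29.8, 0], [-19.7, -42.8, 0]]
183 [[2.4, -12.8, 0], [8.0, -24.6, 0], [16.5, -34.5, 0], [27.2, -41.9, 0]]
```

```bash
python3 -m creep '{"translation":[[-7,-7.5,0],[-14,-18,0],[-18,-30,0],[-19,-42.8,0],[-19,-42.8,0]],"yaw":[0,0,0,0,0],"gripper":[255,255,255,255,255]}' 30
python3 nxt.py 183 243
```

```text
time_s: 9.02
ee_pos: [0.4856, 0.0038, 0.1889]
eef_rot: [-3.141, -0.01, 0.052]
force: [-8.4, -1.8, 4.7]
grip_width: 0.0214
183 [[2.9, -11.7, 0], [8.5, -23.5, 0], [17.0, -33.4, 0], [27.7, -40.8, 0]]
243 [[12.3, -4.4, 0], [25.3, -5.4, 0], [38.2, -3.0, 0], [49.9, 2.6, 0]]
```

```bash
python3 -m creep '{"translation":[[1.9,-11.7,0],[7.5,-23.5,0],[16,-33.4,0],[27,-40.8,0],[27,-40.8,0]],"yaw":[0,0,0,0,0],"gripper":[255,255,255,255,255]}' 30
python3 -m creep '{"translation":[[12.3,-4.4,0],[25.3,-5.4,0],[38.2,-3,0],[49.9,2.6,0],[49.9,2.6,0]],"yaw":[0,0,0,0,0],"gripper":[255,255,255,255,255]}' 30
python3 nxt.py 303 363
```

```text
time_s: 9.43
ee_pos: [0.514, -0.0382, 0.1889]
eef_rot: [-3.141, -0.011, 0.051]
force: [0.8, -2.9, 3.8]
grip_width: 0.0214
time_s: 9.85
ee_pos: [0.5648, -0.0335, 0.1889]
eef_rot: [-3.139, -0.01, 0.053]
force: [-2.4, 7.7, 5.3]
grip_width: 0.0212
303 [[8.4, 7.5, 0], [15.8, 18.3, 0], [20.1, 30.6, 0], [21.1, 43.6, 0]]
363 [[-2.4, 12.8, 0], [-8.0, 24.6, 0], [-16.5, 34.5, 0], [-27.2, 41.9, 0]]
```

```bash
python3 -m creep '{"translation":[[8,8,0],[15,18.5,0],[19.5,30.6,0],[20.5,43.6,0],[20.5,43.6,0]],"yaw":[0,0,0,0,0],"gripper":[255,255,255,255,255]}' 30
python3 nxt.py 363 423
```

```text
time_s: 10.27
ee_pos: [0.5851, 0.0126, 0.1889]
eef_rot: [-3.139, -0.009, 0.054]
force: [-2.3, 1.1, 2.5]
grip_width: 0.0211
363 [[-1.5, 10.4, 0], [-7.2, 22.1, 0], [-15.6, 32.1, 0], [-26.4, 39.5, 0]]
423 [[-12.3, 4.4, 0], [-25.3, 5.4, 0], [-38.2, 3.0, 0], [-49.9, -2.6, 0]]
```

```bash
python3 -m creep '{"translation":[[-1.5,10.4,0],[-7.2,22.1,0],[-15.6,32.1,0],[-26.4,39.5,0],[-26.4,39.5,0]],"yaw":[0,0,0,0,0],"gripper":[255,255,255,255,255]}' 30
python3 -m creep '{"translation":[[-12,4,0],[-25,4.6,0],[-37.5,1.8,0],[-48,-4.2,0],[-48,-4.2,0]],"yaw":[0,0,0,0,0],"gripper":[255,255,255,255,255]}' 30
python3 nxt.py 483
```

```text
time_s: 10.68
ee_pos: [0.5568, 0.0524, 0.1889]
eef_rot: [-3.141, -0.007, 0.055]
force: [-6.3, -8.1, 1.2]
grip_width: 0.0213
time_s: 11.1
ee_pos: [0.5073, 0.0484, 0.189]
eef_rot: [-3.141, -0.006, 0.055]
force: [-4.9, 4.3, -1.0]
grip_width: 0.0213
483 [[-8.5, -7.4, 0], [-15.9, -18.2, 0], [-20.3, -30.5, 0], [-21.3, -43.5, 0]]
```

```bash
python3 -m creep '{"translation":[[-8.5,-7.4,0],[-16,-18.2,0],[-20.5,-30.5,0],[-21.5,-43.5,0],[-21.5,-43.5,0]],"yaw":[0,0,0,0,0],"gripper":[255,255,255,255,255]}' 30
python3 -m creep '{"translation":[[2.4,-12,0],[8,-24,0],[16.5,-33.8,0],[27.2,-41.2,0],[27.2,-41.2,0]],"yaw":[0,0,0,0,0],"gripper":[255,255,255,255,255]}' 30
python3 nxt.py 603
```

```text
time_s: 11.52
ee_pos: [0.4856, 0.0037, 0.1889]
eef_rot: [-3.141, -0.005, 0.054]
force: [-7.8, -2.4, 4.3]
grip_width: 0.0215
time_s: 11.93
ee_pos: [0.5145, -0.0384, 0.1889]
eef_rot: [3.142, -0.006, 0.053]
force: [0.1, -3.6, 4.1]
grip_width: 0.0214
603 [[11.1, -3.0, 0], [24.1, -4.1, 0], [37.0, -1.7, 0], [48.7, 3.9, 0]]
```

```bash
python3 -m creep '{"translation":[[11,-3.5,0],[24,-4.3,0],[37,-1.7,0],[48.7,3.9,0],[48.7,3.9,0]],"yaw":[0,0,0,0,0],"gripper":[255,255,255,255,255]}' 30
python3 nxt.py 663
```

```text
time_s: 12.35
ee_pos: [0.5648, -0.0333, 0.1889]
eef_rot: [3.142, -0.007, 0.053]
force: [3.3, -1.0, 4.5]
grip_width: 0.0214
663 [[8.4, 7.3, 0], [15.8, 18.1, 0], [20.1, 30.4, 0], [21.1, 43.4, 0]]
```

```bash
python3 -m creep '{"translation":[[8.2,7.3,0],[15.5,18,0],[19.5,30,0],[20.3,41,0],[20.3,41,0]],"yaw":[0,0,0,0,0],"gripper":[255,255,255,255,255]}' 30
python3 -m creep '{"translation":[[0,0,0],[0,0,0],[0,0,0],[0,0,0],[0,0,0]],"yaw":[0,0,0,0,0],"gripper":[255,255,255,255,255]}' 30
```

```text
time_s: 12.77
ee_pos: [0.5852, 0.01, 0.189]
eef_rot: [-3.141, -0.008, 0.055]
force: [2.2, 2.8, 1.4]
grip_width: 0.0214
time_s: 13.18
ee_pos: [0.5852, 0.0098, 0.189]
eef_rot: [-3.141, -0.008, 0.055]
force: [1.2, 2.2, 1.5]
grip_width: 0.0212
```

Now y is 9.8 mm, against 9.7 mm at the stop. I'll take one picture to check the handle, wheel, lever and pots before handing in.

```bash
python3 - <<'E'
from station import ctrl
from h import *
c=ctrl.camera("wrist");a=cv2.imread("pics/w2.png")
print("diff to stop view",np.abs(c["pixels"][:,:,::-1].astype(int)-a).mean())
s=ctrl.camera("scene");cv2.imwrite("pics/fin.png",np.hstack([cv2.resize(c["pixels"],(400,300)),cv2.resize(s["pixels"][120:320,60:340],(400,300))])[:,:,::-1])
o=ctrl.get_obs();print(o["ee_pos"],o["joint_vel"].round(4),o["force"],o["grip_width"])
E
```

```text
diff to stop view 3.195874433106576
[0.58522957 0.00981308 0.18893733] [ 0.0011 -0.0002 -0.0013 -0.0002  0.0005 -0.0004] [1.00064578 2.05844774 1.19747664] 0.021393620366086285
```

View pics/fin.png

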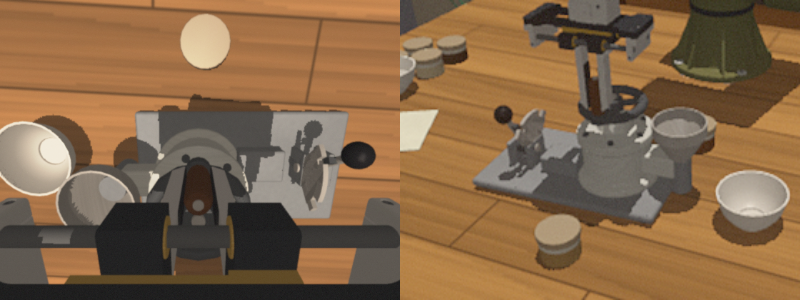

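The handle is between the fingers at (198,190) on the +x side. The knob at (358,155) is still in the far notch, and the bowl and pots haven't moved.

```bash
python3 -c "
from station import ctrl
print(ctrl.hand_in())"
```

```text
the job is handed in; nothing more can be done
None
```

The job is done and handed in at about 13 s of the 72 s allowed. No verdict was reported, so the result rests on my own checks.

- **Lever:** I pushed it over by the knob into the far notch. Depth put the knob's near face at x ≈ 0.61 m, y ≈ -0.15 m. The last picture still shows it there.
- **Closing the wheel:** I gripped the handle at 30 N and turned clockwise to the stop. The grasp point held at y = 9.6–9.7 mm while the force rose to 22 N. I rested there about 0.8 s.
- **Backing off:** I turned counter-clockwise two full turns, in twelve 60° moves.
- **Final state:** The grasp point is at y = 9.8 mm against 9.7 mm at the stop, so the angle error is well under 0.02 rad. The arm is still, with a remaining force of about 2 N and fingers 21 mm apart on the handle.
- **Bowl and pots:** They look unmoved in the pictures; I did not measure them again.

**Disagreement:** the grasp point's circle sat about 4–5 mm in x from where the camera placed the wheel axis. I put this down to holding the handle off-centre in the pads. Side forces during turning reached about 15 N, and the grip held throughout.

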